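# Screw the lid onto the pickling pot

### The arm

A 6-joint arm with a two-finger parallel gripper is mounted at the origin on a cart in front of the work surface, level with it; the furniture and walls round the work are solid. World frame = base frame: x ahead of the robot, y to its left, z up, the work surface at z = 0. Lengths are in m, angles in rad, forces in N, time in s.
With the tool pointing down it reaches from about 0.35 to 0.975 m from the base axis. Payload 17.4 kg.
Tool frame: the origin (TCP) lies at the very end of the fingers, on their centre line; the grasp point (between the pads) lies 19 mm behind it; z points along the fingers, y is the direction in which the jaws open and shut (so a half turn about z gives the same grasp; the last joint's range is limited). The gripper opens to 85 mm and grips with 20 to 120 N. Pads are 22 mm wide; open, the fingers measure 114 mm over their backs; the gripper's body (76 mm by 85 mm) begins 54 mm behind the grasp point. The pads swing forward as they close: fully open they stand 13 mm farther back than shut.
Start: joints at [1.237, 0.116, 1.442, -0, 1.584, -0.038], TCP at [0.197, 0.646, 0.231] pointing down, gripper open.
Joint ranges: [-2.83, 2.83], [-0.83, 2.19], [0.07, 2.5], [-1.14, 4.28], [0.01, 3], [-2.97, 2.97]. Speed limits (rad/s): [1.89, 1.89, 2.22, 3.14, 3.14, 3.14].

### API

Orientations are given as a rotation vector (axis times angle).
In Python, from workcell import sensors, optics, r gives the robot as it stands.
- The arm moves only by the shell command python3 -m handwheel 'ROWS' [FORCE]. ROWS is text: rows parted by semicolons, each of 7 numbers parted by spaces: the shift along the tool's x, y, z in mm, then the turn, a rotation vector about the tool's x, y, z in degrees, then the opening, from 0 (shut) to 1 (fully open). A call has 1 to 20 rows; each row is the pose to reach, as a shift and turn from the pose commanded when the call began, along the tool's axes at that moment; what a row does not reach only later rows make up. A row lasts 1/12 s, in which the tool goes at most 41.7 mm and 7.16 degrees, less where a joint would pass 70% of its speed; a pose out of reach is approached as far as the arm can. A call with a gripper value outside its range is refused whole. The fingers move at their own pace and stop on an object; FORCE is the grip in N (left out, the last holds). Time passes only in rows, so rows that repeat a pose let the fingers close. It gives the time, the measured TCP pose, the force and the opening at its end, in the units of the state.
- sensors.state(): the state, without advancing time (a new reading comes with each control period).
- optics.grab_frame(name): name is "side" or "top" or "wrist"; returns a dict with "pixels" (384x512x3 uint8, red, green, blue), "intrinsics" (3x3 intrinsics, pixels), "pose" (4x4, takes a point from camera to world coordinates). Camera axes: x right, y down, z forward; pixel columns grow to the right and rows downward; lengths in m; the calibration is good to about 2 mm. A picture is of the moment at which its call begins. There is no depth.
- r.finish_job(): hands the job in, once; it reports no verdict.
Trained networks look in a picture, given as the dict that the camera call returned (one of the last four; its "shot" number tells which), for a name from the list of things; names that differ only in an ending like _2 or _b are one class to them, and where a whole thing is asked for, a point or a joint stands for the part that bears it (a point fixed in the world has none). Each returns a list of dicts, best first, with "conf" (0 to 1); they miss things now and then, are a little off and sometimes report something else, mostly with a low value. They report only what shows in the picture. A call takes as long as a camera call. They do not tell look-alikes from the thing itself.
- optics.spot_in(name, picture): "xy" ([column, row] in pixels, amid what is visible of it).
- optics.silhouettes(name, picture): "region" (384x512 bool, what is visible of it) and "xy" ([column, row] in pixels, amid what is visible of it).
- optics.tip_of(name, picture): "xy" ([column, row] in pixels: a listed point, or the origin of a listed thing).
The state is a dict: "clock": time; "joint_pos": joint angles; "qvel": joint speeds; "tau": joint torques, N m; "tool_pos": TCP position; "orientation": TCP orientation; "wrist_force": force on the tool from outside, world axes, zero at the start; "wrist_torque": the same for the moment, N m; "width": opening from 0.0 (shut) to 1.0 (fully open).
Only numpy, scipy, OpenCV 4.12 (cv2) and the standard library are available. Lean on these libraries where they do the work, as an engineer would, in place of code of your own. Each camera call takes 0.05 s, during which the arm holds its last target.

### The job

Close the white pickling pot airtight with its grey screw lid: pick the lid up by its star knob and set it level on the neck, turn it gently backwards (anticlockwise from above) until its lugs come off the ends of the thread and the lid drops down with a click onto the rubber seal, then turn it forwards (clockwise) until it comes up against its stop with the seal squeezed. Never force it, and leave the things round about where they are.

Things in the scene. Friction and masses are not known exactly. Their poses are not given: they have to be found in the camera images.
- lid_knob (a point): Grip point on the axis of the loose lid's star knob, 47 mm over the worktop at the start; z up. Knob top 17 mm above it; 22 mm below it begins the lid's flat round top, 91 mm across. Eight upright lobes, 47 mm over the tips: grip it on two lobes a side, 44 mm wide, closing along the lid's x axis or any multiple of 45 degrees from it. Grey plastic, about 0.22 kg.
- lid_rim (a point): Centre of the lower edge of the lid's skirt, 47 mm below lid_knob; x, y, z as lid_knob. Inside the skirt (85 mm bore) three lugs, 120 degrees apart, each 12 degrees wide, 4 mm thick, 4 to 8 mm above this edge; in its middle a tapered plug, 44 mm wide at 2 mm above this edge, widening to 58 mm, which guides the lid into the neck.
- pot_mouth (a point): Centre of the pot's mouth, at the top of the unsqueezed seal, 127 mm above the worktop. Pot: white stoneware, 138 mm across, neck 71 mm outside, 60 mm bore, heavy: it does not move or turn. Height of lid_knob over this point: 36.4 mm with the lugs on top of the ramps (40 on the ribs), 27 when dropped onto the seal, about 25.4 when screwed home.
- pot_thread (a point): Axis point level with the flat tops of the neck's three thread ramps, 6.6 mm below pot_mouth. Each ramp spans 88 degrees, its underside sloping down clockwise 0.039 mm a degree, to a stop rib at its clockwise end that also stands 3.6 mm over the ramp's top; then a gap of 27 degrees to the next ramp's start. Where the gaps lie round the neck is not given: pot and lid are turned at random.
- seal (a joint): Squeeze (m) of the black rubber ring on the neck: 0 free, 0.003 at most, 8 N/mm; about 0.0016 with the lid at its stop. From a ramp's top a gap is at most 105 degrees anticlockwise (clockwise the lugs hit the ribs); in the gap turning back ends at a rib. From there home is some 103 degrees clockwise: resistance begins after about 62 and grows until the lugs meet the stop ribs.
- salt_shaker_mid (a point): Middle of a loose salt shaker (44 mm wide, 90 mm high), a bystander.
- espresso_cup_mid (a point): Middle of a loose espresso cup (92 mm with its handle, 51 mm high), a bystander.
- soup_tin_mid (a point): Middle of a loose low food tin (75 mm wide, 58 mm high), a bystander.
- pen_mid (a point): Middle of a loose pen (135 mm long, lying), a bystander.
Mind the look-alikes: they are no part of the job. What is shaped like the part that bears lid_knob but green is not meant.

How it is judged:
On the way:
1. the lid has dropped through the gaps of the thread and lies level and centred on the seal (horizontal distance between lid_knob and pot_mouth below 0.004 m and angle between lid_knob's own z axis and vertical below 0.06 rad and z of lid_knob in the frame of pot_mouth below 0.0282 m), for 0.2 s.
At the end, for the whole second after the job is handed in: The lid is screwed down on the pot, centred (4 mm) and level (0.06 rad), and by itself keeps the seal squeezed by at least 0.8 mm (lid_knob less than 26.5 mm above pot_mouth), at rest (horizontal distance between lid_knob and pot_mouth below 0.004 m and angle between lid_knob's own z axis and vertical below 0.06 rad and z of lid_knob in the frame of pot_mouth below 0.0265 m and value of joint seal above 0.0008 m and linear speed of lid below 0.01 m/s); the robot touches nothing.
It fails at once if the lid is forced: more than 120 N between lid and pot (contact force between lid and pot above 120 N).
It fails at once if the salt shaker is moved more than 20 mm (distance of salt_shaker_mid from where it was at the start of the episode above 0.02 m).
It fails at once if the espresso cup is moved more than 20 mm (distance of espresso_cup_mid from where it was at the start of the episode above 0.02 m).
It fails at once if the soup tin is moved more than 20 mm (distance of soup_tin_mid from where it was at the start of the episode above 0.02 m).
It fails at once if the pen is moved more than 20 mm (distance of pen_mid from where it was at the start of the episode above 0.02 m).
It also fails if it takes over 72 s, if anything falls off the work surface, if the arm or the gripper's body presses on something with over 40 N, if the wrist force passes 120 N, or if a joint passes its speed limit or range.

## Working session

There is one attempt and no reset: what is moved stays moved. The work goes in short steps, Python scripts to look and compute and a shell command to move; the robot and the scene stay as the last step left them, time stands still between calls to the robot, and variables do not carry over. Pictures are saved under pics/ and viewed, and the job is handed in when it is done.

```bash
ls; mkdir -p pics
python3 - <<'E'
from workcell import sensors, optics, r
import cv2
s=sensors.state(); print(s)
for n in ["side","top","wrist"]:
    f=optics.grab_frame(n); cv2.imwrite(f"pics/{n}0.png",cv2.cvtColor(f["pixels"],cv2.COLOR_RGB2BGR))
    print(n,f["shot"],f["intrinsics"].tolist(),f["pose"].round(4).tolist())
    for k in ["lid_knob","lid_rim","pot_mouth","pot_thread"]:
        print(k,[(d["conf"],[round(float(v),1) for v in d["xy"]]) for d in optics.tip_of(k,f)][:4])
E
```

```text
pics
{'clock': 0.0, 'joint_pos': array([ 1.23715671e+00,  1.16463237e-01,  1.44227950e+00, -3.04148702e-05,
        1.58402193e+00, -3.78295898e-02]), 'qvel': array([-1.08990785e-03, -5.51335410e-05,  1.57292178e-03, -1.02401049e-03,
       -1.64800099e-05, -2.96076870e-04]), 'tau': array([ 1.97000918e-03, -7.31995940e+01, -6.32489705e+01,  7.21787183e-05,
        6.32516399e-03,  2.94737640e-05]), 'tool_pos': array([0.19674152, 0.64547781, 0.23056868]), 'orientation': array([-4.62938055e-01, -3.10710756e+00,  1.81803941e-03]), 'wrist_force': array([-0.29339191,  0.05718357,  0.48982376]), 'wrist_torque': array([ 0.00668208, -0.0047293 ,  0.010358  ]), 'width': 1.0011829114170268}
side 1 [[446.7675324607459, 0.0, 260.02789942342514], [0.0, 446.7675324607459, 197.81251678819365], [0.0, 0.0, 1.0]] [[-0.991, 0.0624, -0.1182, 0.6697], [0.1336, 0.4594, -0.8781, 0.9655], [-0.0005, -0.886, -0.4636, 0.6494], [0.0, 0.0, 0.0, 1.0]]
lid_knob [(0.81, [259.3, 192.7]), (0.62, [303.9, 191.6])]
lid_rim [(0.78, [257.2, 210.2]), (0.6, [298.6, 207.1])]
pot_mouth [(0.97, [264.2, 208.2])]
pot_thread [(0.97, [267.6, 213.8])]
top 2 [[454.23367378225146, 0.0, 259.0184865555929], [0.0, 454.23367378225146, 194.0330558530343], [0.0, 0.0, 1.0]] [[0.028, -0.9975, 0.0646, 0.4698], [-0.9995, -0.0287, -0.0104, -0.0641], [0.0122, -0.0642, -0.9979, 1.2261], [0.0, 0.0, 0.0, 1.0]]
lid_knob [(0.95, [309.4, 203.0]), (0.55, [305.8, 254.9]), (0.23, [209.9, 197.4])]
lid_rim [(0.93, [304.7, 205.1]), (0.89, [302.0, 251.2])]
pot_mouth [(0.85, [209.8, 199.3])]
pot_thread [(0.9, [209.6, 195.9])]
wrist 3 [[300.07626535221164, 0.0, 255.92482364732595], [0.0, 300.07626535221164, 190.95074070760717], [0.0, 0.0, 1.0]] [[0.2921, 0.9142, 0.281, 0.125], [0.9564, -0.2792, -0.0857, 0.6667], [0.0001, 0.2937, -0.9559, 0.3736], [0.0, 0.0, 0.0, 1.0]]
lid_knob []
lid_rim []
pot_mouth []
pot_thread []
```

View pics/side0.png

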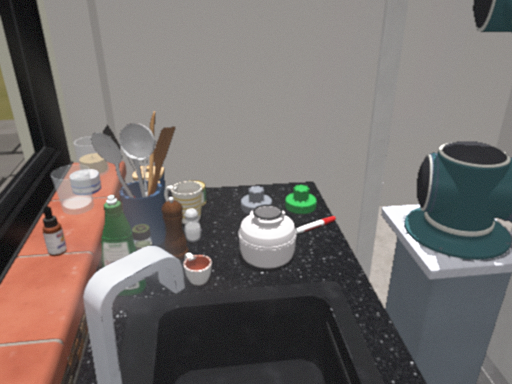

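View pics/top0.png

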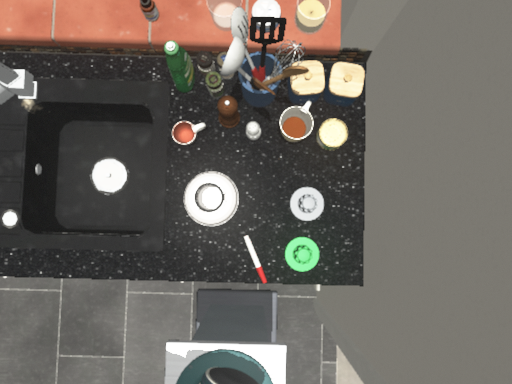

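Side picture: grey lid at (257,198), green look-alike at (301,200), pot at (267,238). In the top picture the grey lid is at (307,204), the green one at (302,254), and the pot at (211,199). The grey one fits the description ("grey screw lid"; green is excluded). Next I'll confirm that in a crop and triangulate.

```bash
cat > h.py <<'E'
import numpy as np, cv2
def ray(f,xy):
    K=f["intrinsics"];P=f["pose"]
    d=P[:3,:3]@np.linalg.solve(K,[xy[0],xy[1],1.0]); return P[:3,3],d/np.linalg.norm(d)
def atz(f,xy,z):
    o,d=ray(f,xy); return o+d*(z-o[2])/d[2]
def tri(rs):
    A=sum(np.eye(3)-np.outer(d,d) for o,d in rs);b=sum((np.eye(3)-np.outer(d,d))@o for o,d in rs)
    return np.linalg.solve(A,b)
def proj(f,p):
    P=f["pose"];c=P[:3,:3].T@(np.asarray(p)-P[:3,3]);u=f["intrinsics"]@c;return u[:2]/u[2]
E
python3 - <<'E'
from workcell import sensors, optics, r
from h import *
S=optics.grab_frame("side");T=optics.grab_frame("top")
def crop(f,c,h,n):
    x,y=c;im=f["pixels"][y-h:y+h,x-h:x+h];return cv2.cvtColor(cv2.resize(im,(n,n),interpolation=cv2.INTER_CUBIC),cv2.COLOR_RGB2BGR)
cv2.imwrite("pics/lidcrop.png",np.hstack([crop(T,(307,204),22,390),crop(S,(257,198),22,390)]))
for k,z in [("lid_knob",.047),("lid_rim",0),("pot_mouth",.127),("pot_thread",.1204),("salt_shaker_mid",.045),("espresso_cup_mid",.0255),("soup_tin_mid",.029),("pen_mid",.005)]:
    for f,n in ((T,"top"),(S,"side")):
        for d in optics.tip_of(k,f): print(k,n,d["conf"],np.round(d["xy"],1),atz(f,d["xy"],z).round(4))
for f in (T,S):
    for k in ["lid_knob","pot_mouth"]:
        for d in optics.silhouettes(k,f): 
            ys,xs=np.nonzero(d["region"]);print(k,d["conf"],xs.min(),xs.max(),ys.min(),ys.max(),len(xs))
E
```

```text
lid_knob top 0.89 [304.4 253.5] [ 0.3956 -0.1978  0.047 ]
lid_knob top 0.75 [309.6 202.9] [ 0.5268 -0.2086  0.047 ]
lid_knob side 0.78 [258.9 192.8] [ 0.5152 -0.2079  0.047 ]
lid_knob side 0.77 [302.3 191.4] [ 0.3854 -0.1996  0.047 ]
lid_rim top 0.84 [302.8 250.8] [ 0.3998 -0.1987  0.    ]
lid_rim top 0.57 [305.8 203.7] [ 0.5266 -0.2041  0.    ]
lid_rim side 0.83 [298.7 204.1] [ 0.3927 -0.2077  0.    ]
pot_mouth top 0.63 [210.7 198.5] [0.5267 0.0411 0.127 ]
pot_mouth side 0.83 [265.6 210. ] [0.5317 0.0402 0.127 ]
pot_thread top 0.76 [207.6 197.6] [0.5291 0.0493 0.1204]
pot_thread side 0.72 [267.7 212.3] [0.5266 0.0404 0.1204]
pot_thread side 0.37 [315.7 222. ] [0.4233 0.1004 0.1204]
salt_shaker_mid top 0.61 [254.9 127.9] [ 0.7202 -0.0607  0.045 ]
salt_shaker_mid side 0.88 [194.5 224.9] [ 0.7059 -0.051   0.045 ]
espresso_cup_mid top 0.82 [189.5 134.5] [0.7012 0.1132 0.0255]
espresso_cup_mid side 0.72 [192.9 269.5] [0.7117 0.1162 0.0255]
soup_tin_mid top 0.64 [329.5 132.1] [ 0.7183 -0.26    0.029 ]
soup_tin_mid side 0.43 [193.1 193.4] [ 0.7102 -0.266   0.029 ]
pen_mid top 0.65 [256.  261.7] [ 0.3677 -0.0738  0.005 ]
pen_mid side 0.63 [315.8 220.3] [ 0.367  -0.0974  0.005 ]
pen_mid side 0.16 [255.2 205.1] [ 0.5262 -0.2101  0.005 ]
lid_knob 0.78 290 324 186 220 971
lid_knob 0.71 285 320 237 271 995
pot_mouth 0.93 185 238 172 226 2375
lid_knob 0.89 241 270 186 213 502
lid_knob 0.89 286 316 185 214 679
pot_mouth 0.63 240 295 204 267 2870
```

View pics/lidcrop.png

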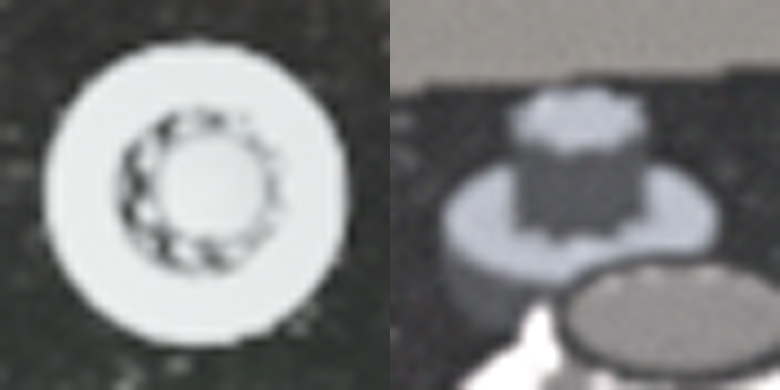

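```bash
cat >> h.py <<'E'
from scipy.spatial.transform import Rotation as Ro
def rel(s,target,yaw=None):
    R=Ro.from_rotvec(s["orientation"]); d=R.inv().apply(np.asarray(target)-s["tool_pos"])*1000
    ty=R.as_matrix()[:,1]
    return d.round(1), "tool y dir deg %.1f"%np.degrees(np.arctan2(ty[1],ty[0]))
E
python3 - <<'E'
from workcell import sensors, optics, r
from h import *
s=sensors.state();print(rel(s,[0.522,-0.207,0.231]));print(Ro.from_rotvec(s["orientation"]).as_matrix().round(3))
T=optics.grab_frame("top");print(atz(T,(307.0,203),.025),atz(T,(302.5,254),.025),atz(T,(265,281),0.005),atz(T,(246,237),0.005),atz(T,(211.5,199),.1))
E
```

```text
(array([-5.597e+02, -7.208e+02,  3.000e-01]), 'tool y dir deg 73.1')
[[-0.957  0.291  0.   ]
 [ 0.291  0.957 -0.   ]
 [-0.    -0.    -1.   ]]
[ 0.5273909  -0.20436121  0.025     ] [ 0.39280699 -0.19535825  0.025     ] [ 0.31741656 -0.09920222  0.005     ] [ 0.43261589 -0.04518299  0.005     ] [0.52695478 0.04163419 0.1       ]
```

```bash
python3 -m handwheel '-25 -32 0 0 0 5 1;-50 -64 0 0 0 10 1;-75 -96 0 0 0 15 1;-100 -128 0 0 0 20 1;-125 -160 0 0 0 25 1;-150 -192 0 0 0 30 1;-175 -224 0 0 0 35 1;-200 -256 0 0 0 40 1;-225 -288 0 0 0 45 1;-250 -320 0 0 0 50 1;-275 -352 0 0 0 55 1;-300 -384 0 0 0 60 1;-325 -416 0 0 0 65 1;-350 -448 0 0 0 70 1;-375 -480 0 0 0 75 1;-400 -512 0 0 0 80 1;-425 -544 0 0 0 85 1;-450 -576 0 0 0 90 1;-475 -608 0 0 0 92 1;-500 -640 0 0 0 92 1' 40
python3 - <<'E'
from workcell import sensors, optics, r
from h import *
s=sensors.state();print(s["joint_pos"].round(3));print(rel(s,[0.524,-0.206,0.231]))
E
```

```text
clock: 3.57
tool_pos: [0.4887, -0.1146, 0.2316]
orientation: [2.559, 1.821, 0.001]
wrist_force: [0.1, 0.8, 0.6]
width: 0.994
[-0.281 -0.268  1.804  0.     1.605  0.053]
(array([-74.8,  63.3,   0.6]), 'tool y dir deg -19.1')
```

```bash
python3 -m handwheel '-30 25 0 0 0 0 1;-60 50 0 0 0 0 1;-75 63 0 0 0 0 1;-75 63 0 0 0 0 1;-75 63 0 0 0 0 1'
python3 - <<'E'
from workcell import sensors, optics, r
from h import *
s=sensors.state();print(s["joint_pos"].round(3))
f=optics.grab_frame("wrist");cv2.imwrite("pics/w1.png",cv2.cvtColor(f["pixels"],cv2.COLOR_RGB2BGR))
np.savez("w1.npz",**{k:f[k] for k in("pixels","intrinsics","pose")})
for k,z in [("lid_knob",.047),("lid_rim",0)]:
    for d in optics.tip_of(k,f): print(k,d["conf"],np.round(d["xy"],1),atz(f,d["xy"],z).round(4))
print(proj(f,[.524,-.206,.064]),f["pose"].round(3).tolist())
E
```

```text
clock: 3.98
tool_pos: [0.5237, -0.2045, 0.2308]
orientation: [-2.558, -1.823, 0.001]
wrist_force: [0.1, 0.8, -0.4]
width: 0.999
[-0.418 -0.13   1.687  0.     1.586 -0.085]
lid_knob 0.93 [142.2 198. ] [ 0.3893 -0.1944  0.047 ]
lid_knob 0.58 [259.9 167. ] [ 0.5284 -0.2042  0.047 ]
lid_rim 0.73 [257.2 160.6] [ 0.5251 -0.2053  0.    ]
lid_rim 0.67 [159.1 186.4] [ 0.394  -0.1958  0.    ]
[256.69058083 173.41281101] [[0.945, -0.312, -0.096, 0.548], [-0.327, -0.904, -0.277, -0.135], [-0.001, 0.293, -0.956, 0.373], [0.0, 0.0, 0.0, 1.0]]
```

View pics/w1.png

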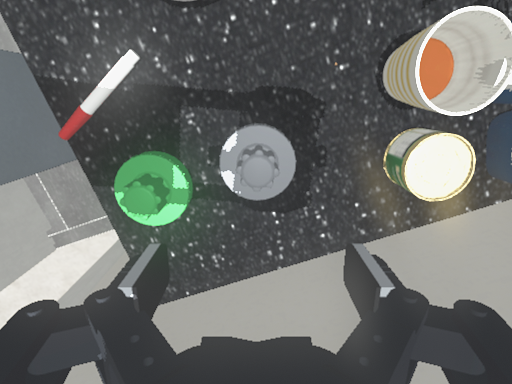

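Run:
```python
from h import *
f=np.load("w1.npz")
def rect(f,c,z,half,n):
    # image: right = +x world, up = +y
    src=np.float32([proj(f,[c[0]+a*half,c[1]+b*half,z]) for a,b in((-1,1),(1,1),(1,-1),(-1,-1))])
    H=cv2.getPerspectiveTransform(src,np.float32([[0,0],[n,0],[n,n],[0,n]]))
    return cv2.warpPerspective(f["pixels"],H,(n,n),flags=cv2.INTER_CUBIC)
a=rect(f,(.526,-.2045),.064,.05,400);b=rect(f,(.526,-.2045),.025,.05,400)
g=lambda im:cv2.createCLAHE(4,(2,2)).apply(cv2.cvtColor(im,cv2.COLOR_RGB2GRAY))
cv2.imwrite("pics/w1r.png",np.hstack([g(a),g(b)]))
```

```text
(no output)
```

View pics/w1r.png

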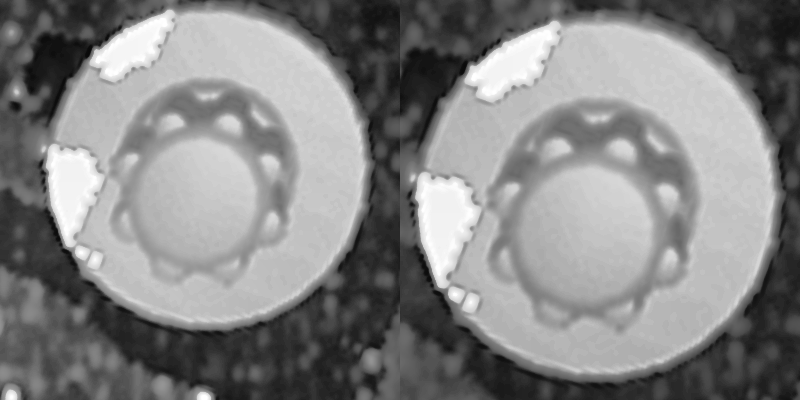

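The grey lid is confirmed at (258,163) in the wrist picture, with green at (153,188). The knob's lobes lie at about 22° + 45k, so the jaw direction should be near 0°. I'll turn the tool about −18.5° and go down part way.

```bash
python3 - <<'E'
from workcell import sensors
from h import *
print(rel(sensors.state(),[.526,-.204,.14]))
E
python3 -m handwheel '0 2 30 0 0 -6 1;0 2 60 0 0 -12 1;0 2 91 0 0 -18.5 1;0 2 91 0 0 -18.5 1;0 2 91 0 0 -18.5 1'
python3 - <<'E'
from workcell import sensors, optics, r
from h import *
s=sensors.state();print(rel(s,[.526,-.204,.14]),s["joint_pos"].round(2))
f=optics.grab_frame("wrist");cv2.imwrite("pics/w2.png",cv2.cvtColor(f["pixels"],cv2.COLOR_RGB2BGR))
np.savez("w2.npz",**{k:f[k] for k in("pixels","intrinsics","pose")})
for k,z in [("lid_knob",.047),("lid_rim",0)]:
    for d in optics.tip_of(k,f): print(k,d["conf"],np.round(d["xy"],1),atz(f,d["xy"],z).round(4))
def rect(f,c,z,half,n):
    src=np.float32([proj(f,[c[0]+a*half,c[1]+b*half,z]) for a,b in((-1,1),(1,1),(1,-1),(-1,-1))])
    H=cv2.getPerspectiveTransform(src,np.float32([[0,0],[n,0],[n,n],[0,n]]))
    return cv2.warpPerspective(f["pixels"],H,(n,n),flags=cv2.INTER_CUBIC)
a=rect(f,(.526,-.204),.064,.05,400);b=rect(f,(.526,-.204),.025,.05,400)
g=lambda im:cv2.createCLAHE(4,(2,2)).apply(cv2.cvtColor(im,cv2.COLOR_RGB2GRAY))
cv2.imwrite("pics/w2r.png",np.hstack([g(a),g(b)]))
E
```

```text
(array([-0.3,  2.6, 91.5]), 'tool y dir deg -18.9')
clock: 4.55
tool_pos: [0.5251, -0.2033, 0.1401]
orientation: [-2.232, -2.209, 0.001]
wrist_force: [0.3, -0.1, 0.5]
width: 0.995
(array([-0.7,  0.9,  0.1]), 'tool y dir deg -0.6') [-0.41 -0.09  1.8   0.    1.44 -0.4 ]
lid_knob 0.73 [ 90.7 185.3] [ 0.39   -0.1952  0.047 ]
lid_knob 0.68 [257.1 189.6] [ 0.5258 -0.2003  0.047 ]
lid_rim 0.73 [118.6 170.1] [ 0.3924 -0.1934  0.    ]
```

View pics/w2r.png

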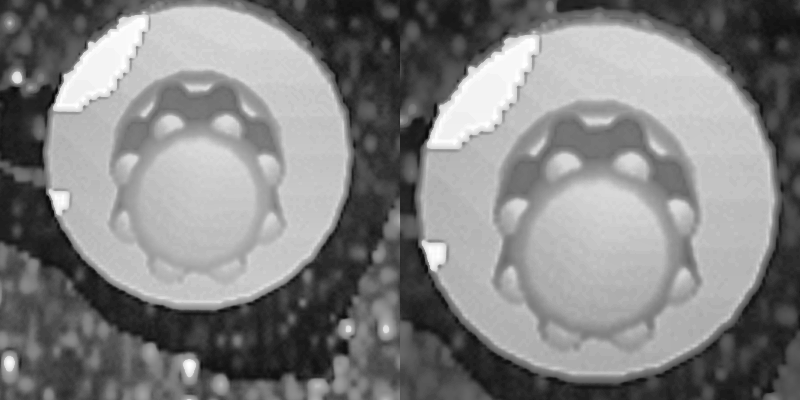

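View pics/w2.png

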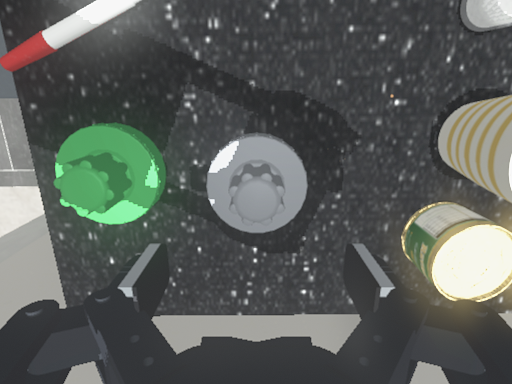

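The grey knob is at (257,195) in the wrist picture, its lobes symmetric to the jaws, with the tool on its axis within 1 mm. Now descend and grip.

```bash
python3 -m handwheel '0 0.5 30 0 0 0 1;0 0.5 60 0 0 0 1;0 0.5 85 0 0 0 1;0 0.5 100 0 0 0 1;0 0.5 108 0 0 0 1;0 0.5 111 0 0 0 1;0 0.5 111 0 0 0 1'
python3 -m handwheel '0 0 0 0 0 0 0;0 0 0 0 0 0 0;0 0 0 0 0 0 0;0 0 0 0 0 0 0;0 0 0 0 0 0 0;0 0 0 0 0 0 0;0 0 0 0 0 0 0;0 0 0 0 0 0 0;0 0 0 0 0 0 0;0 0 0 0 0 0 0;0 0 0 0 0 0 0;0 0 0 0 0 0 0' 60
python3 - <<'E'
from workcell import sensors, optics, r
from h import *
s=sensors.state();print(s["joint_pos"].round(3),s["wrist_force"],s["wrist_torque"])
E
```

```text
clock: 5.28
tool_pos: [0.5267, -0.2045, 0.0304]
orientation: [2.23, 2.211, 0.001]
wrist_force: [-0.1, -0.5, 0.5]
width: 1.0
clock: 6.28
tool_pos: [0.5267, -0.2045, 0.0306]
orientation: [2.229, 2.212, 0.001]
wrist_force: [-1.3, 0.2, 6.9]
width: 0.499
[-0.416  0.007  1.892  0.     1.241 -0.408] [-1.34970781  0.18073304  6.89449248] [0.13810655 0.28965049 0.01159406]
```

```bash
python3 -m handwheel '0 0 -10 0 0 0 0;0 0 -25 0 0 0 0;0 0 -50 0 0 0 0;0 0 -80 0 0 0 0;0 0 -110 0 0 0 0;0 0 -140 0 0 0 0;0 0 -170 0 0 0 0;0 0 -170 0 0 0 0'
python3 - <<'E'
from workcell import sensors, optics, r
from h import *
s=sensors.state();print(s["wrist_force"],s["wrist_torque"],s["tool_pos"],s["width"]);print(rel(s,[.527,.041,.2]))
f=optics.grab_frame("wrist");g=optics.grab_frame("side")
cv2.imwrite("pics/l1.png",cv2.cvtColor(np.hstack([f["pixels"][:,:400],cv2.resize(g["pixels"][100:292,180:380],(400,384))]),cv2.COLOR_RGB2BGR))
for d in optics.tip_of("lid_knob",g)+optics.tip_of("lid_rim",g): print(d["conf"],d["xy"])
print(proj(g,s["tool_pos"]),proj(g,s["tool_pos"]+[0,0,.019]))
E
```

```text
clock: 6.95
tool_pos: [0.5275, -0.2049, 0.2067]
orientation: [2.225, 2.207, 0.005]
wrist_force: [0.2, 0.2, -1.7]
width: 0.5
[ 0.24300564  0.19467077 -1.69843042] [-0.00158358 -0.06609086  0.0101954 ] [ 0.52752676 -0.20490543  0.20667579] 0.5002563909168809
(array([245.9,  -2.5,   5.8]), 'tool y dir deg -0.4')
0.97 [256.0, 137.6]
0.59 [300.2, 192.7]
0.67 [255.0, 152.4]
0.58 [297.2, 205.8]
0.5 [192.9, 225.6]
[254.57101082 142.67752259] [254.52881682 136.22557021]
```

View pics/l1.png

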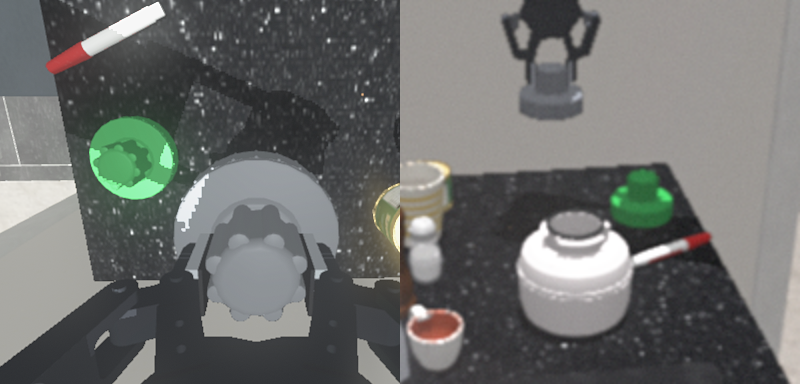

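The lid hangs level in the grip. I'll carry it next to the pot so the wrist camera sees the mouth.

```bash
python3 -m handwheel '25 0 0 0 0 0 0;60 0 0 0 0 0 0;95 0 0 0 0 0 0;130 0 0 0 0 0 0;150 0 0 0 0 0 0;160 0 0 0 0 0 0;160 0 0 0 0 0 0;160 0 0 0 0 0 0'
python3 - <<'E'
from workcell import sensors, optics, r
from h import *
s=sensors.state();print(s["tool_pos"],s["joint_pos"].round(3))
f=optics.grab_frame("wrist");cv2.imwrite("pics/w3.png",cv2.cvtColor(f["pixels"],cv2.COLOR_RGB2BGR))
np.savez("w3.npz",**{k:f[k] for k in("pixels","intrinsics","pose")})
for k,z in [("pot_mouth",.127),("pot_thread",.1204),("lid_knob",s["tool_pos"][2]+.0165)]:
    for d in optics.tip_of(k,f): print(k,d["conf"],np.round(d["xy"],1),atz(f,d["xy"],z).round(4))
def rect(f,c,z,half,n):
    src=np.float32([proj(f,[c[0]+a*half,c[1]+b*half,z]) for a,b in((-1,1),(1,1),(1,-1),(-1,-1))])
    H=cv2.getPerspectiveTransform(src,np.float32([[0,0],[n,0],[n,n],[0,n]]))
    return cv2.warpPerspective(f["pixels"],H,(n,n),flags=cv2.INTER_CUBIC)
a=rect(f,(.527,.041),.127,.05,400);b=rect(f,(.527,.041),.1204,.05,400)
cv2.imwrite("pics/w3r.png",cv2.cvtColor(np.hstack([a,b]),cv2.COLOR_RGB2BGR))
E
```

```text
clock: 7.82
tool_pos: [0.5272, -0.0444, 0.1984]
orientation: [-2.229, -2.213, 0.002]
wrist_force: [0.2, -0.1, -2.7]
width: 0.502
[ 0.5271589  -0.04442123  0.19844671] [-0.132 -0.194  1.796 -0.     1.541 -0.125]
pot_mouth 0.76 [258.8  72.3] [0.5295 0.0465 0.127 ]
pot_thread 0.96 [261.4  74.1] [0.5313 0.0458 0.1204]
lid_knob 0.69 [259.  259.6] [ 0.5284 -0.0429  0.2149]
lid_knob 0.43 [125.3 186.1] [ 0.4702 -0.0064  0.2149]
```

View pics/w3r.png

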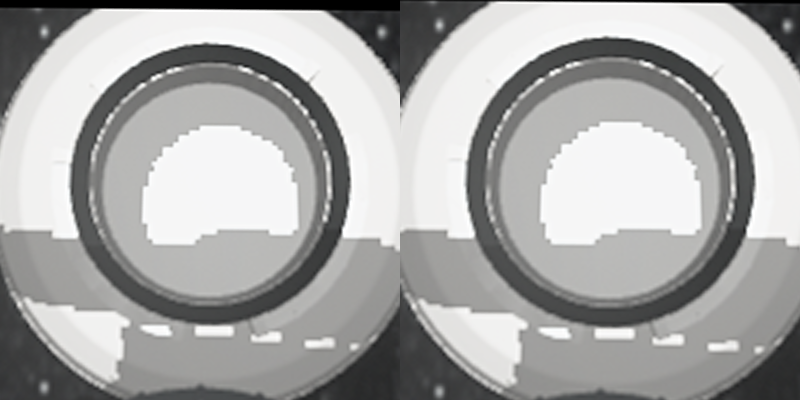

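View pics/w3.png

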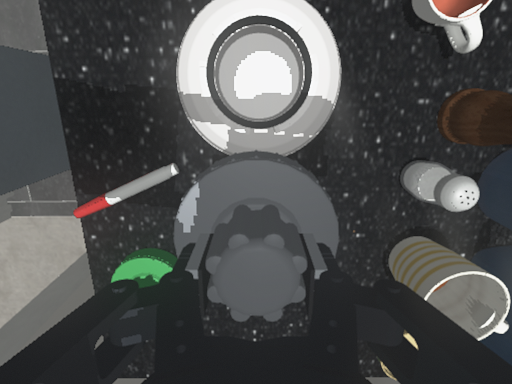

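Run:
```python
from workcell import sensors, optics, r
from h import *
f=np.load("w3.npz")
T=optics.grab_frame("top");S=optics.grab_frame("side")
np.savez("t3.npz",**{k:T[k] for k in("pixels","intrinsics","pose")});np.savez("s3.npz",**{k:S[k] for k in("pixels","intrinsics","pose")})
def crop(p,x0,x1,y0,y1,s): 
    im=cv2.resize(p[y0:y1,x0:x1],None,fx=s,fy=s,interpolation=cv2.INTER_CUBIC)
    l=cv2.cvtColor(im,cv2.COLOR_RGB2LAB);l[...,0]=cv2.createCLAHE(3,(2,2)).apply(l[...,0]);return cv2.cvtColor(l,cv2.COLOR_LAB2BGR)
cv2.imwrite("pics/c3a.png",crop(f["pixels"],180,340,10,130,5))
cv2.imwrite("pics/c3b.png",crop(T["pixels"],170,270,160,240,7))
cv2.imwrite("pics/c3c.png",crop(S["pixels"],210,310,150,225,7))
```

```text
(no output)
```

View pics/c3a.png

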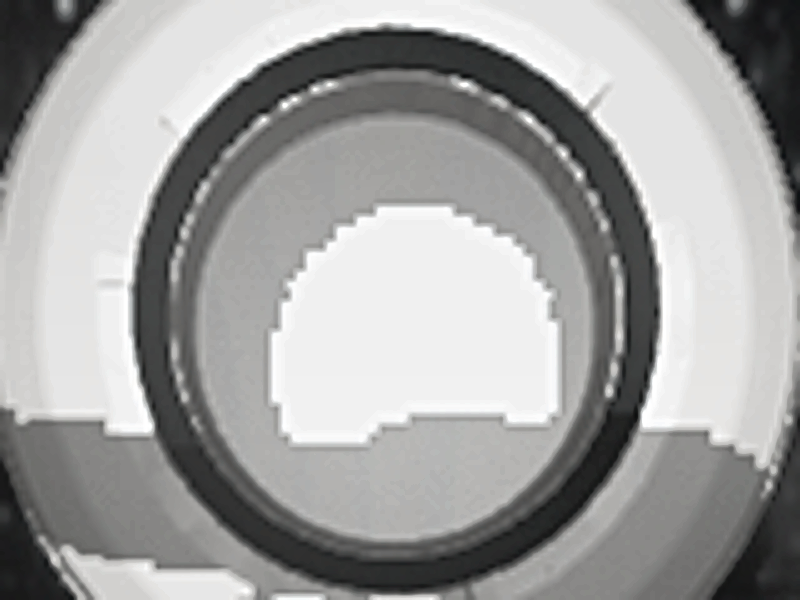

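View pics/c3b.png

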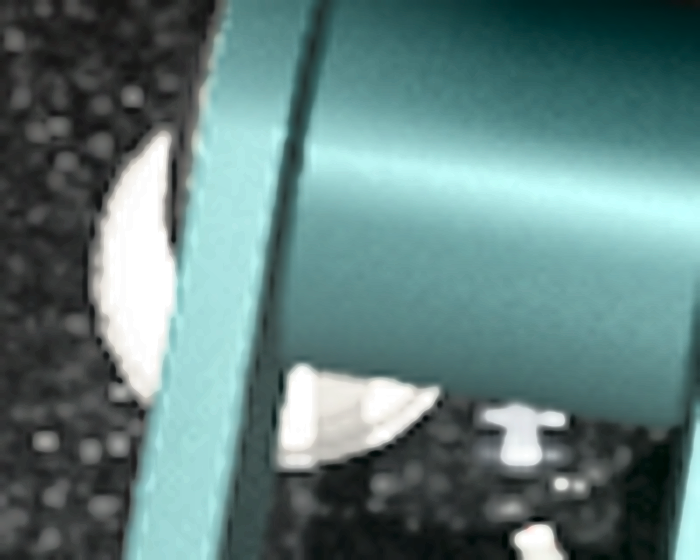

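View pics/c3c.png

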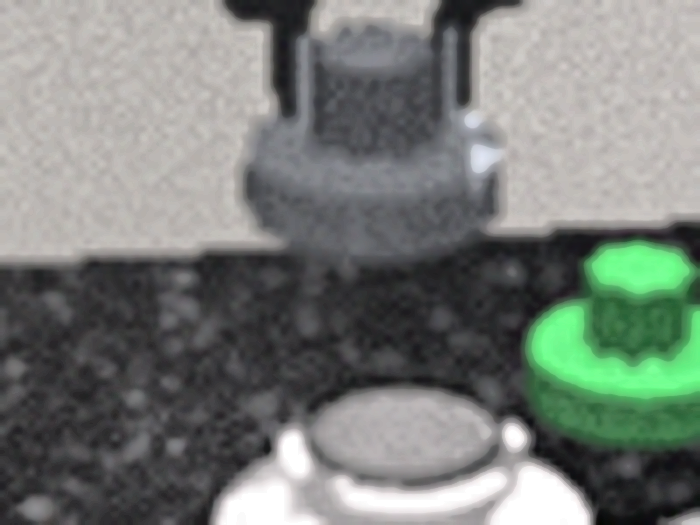

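Run:
```python
from h import *
f=dict(np.load("w3.npz"));S=dict(np.load("s3.npz"))
def circ(im,fr,c,rad,z,col):
    t=np.linspace(0,2*np.pi,73);p=np.array([proj(fr,[c[0]+rad*np.cos(a),c[1]+rad*np.sin(a),z]) for a in t])
    cv2.polylines(im,[np.int32(np.round((p-off)*sc*16))],True,col,1,cv2.LINE_AA,4)
tx,ty,tz=.5272,-.0444,.1984
off=np.array([160,0]);sc=3
im=cv2.cvtColor(cv2.resize(f["pixels"][0:200,160:360],None,fx=3,fy=3,interpolation=cv2.INTER_CUBIC),cv2.COLOR_RGB2BGR)
circ(im,f,(tx,ty),.0455,tz-.0056,(0,0,255)); circ(im,f,(.5296,.0451),.035,.127,(0,255,0))
off=np.array([220,140]);sc=6
im2=cv2.cvtColor(cv2.resize(S["pixels"][140:240,220:320],None,fx=6,fy=6,interpolation=cv2.INTER_CUBIC),cv2.COLOR_RGB2BGR)
circ(im2,S,(tx,ty),.0455,tz-.0306,(0,0,255));circ(im2,S,(tx,ty),.0455,tz-.0056,(0,0,255)); circ(im2,S,(.5285,.0436),.035,.127,(0,255,0)); circ(im2,S,(.5285,.0436),.069,.07,(0,255,0))
cv2.imwrite("pics/o1.png",im);cv2.imwrite("pics/o2.png",im2)
```

```text
(no output)
```

View pics/o1.png

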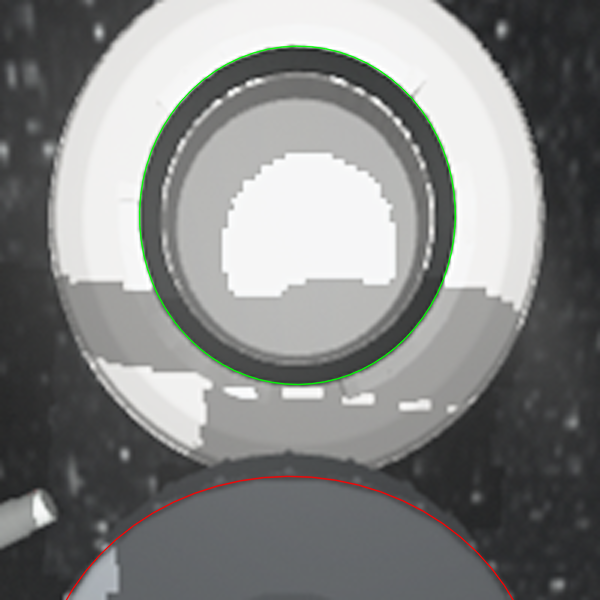

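View pics/o2.png

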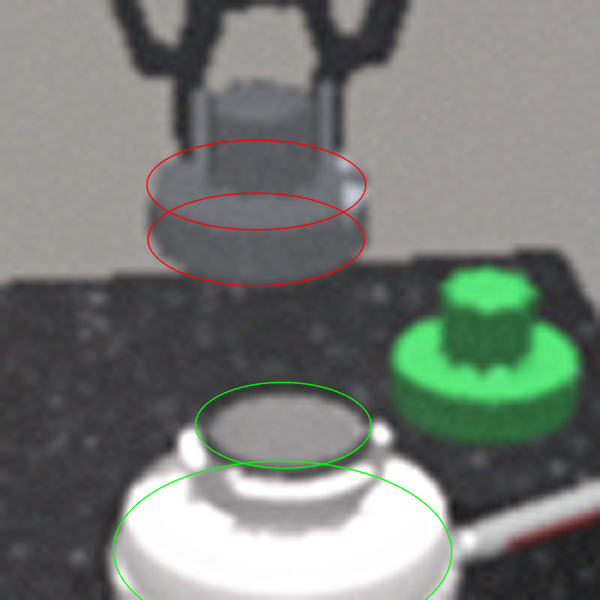

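Run:
```python
from h import *
T=dict(np.load("t3.npz"));im0=cv2.imread("pics/top0.png")
def circ(im,fr,c,rad,z,col):
    t=np.linspace(0,2*np.pi,73);p=np.array([proj(fr,[c[0]+rad*np.cos(a),c[1]+rad*np.sin(a),z]) for a in t])+.5
    cv2.polylines(im,[np.int32(np.round((p-off)*sc*16))],True,col,1,cv2.LINE_AA,4)
sc=8
off=np.array([175,165]);a=cv2.resize(im0[165:235,175:247],None,fx=8,fy=8,interpolation=cv2.INTER_CUBIC)
circ(a,T,(.5291,.0452),.035,.127,(0,255,0));circ(a,T,(.5291,.0452),.030,.127,(0,255,0))
cv2.imwrite("pics/o3.png",a)
off=np.array([280,175]);a=cv2.resize(im0[175:235,280:335],None,fx=8,fy=8,interpolation=cv2.INTER_CUBIC)
circ(a,T,(.5267,-.2045),.0455,.025,(0,0,255))
cv2.imwrite("pics/o4.png",a)
```

```text
(no output)
```

View pics/o3.png

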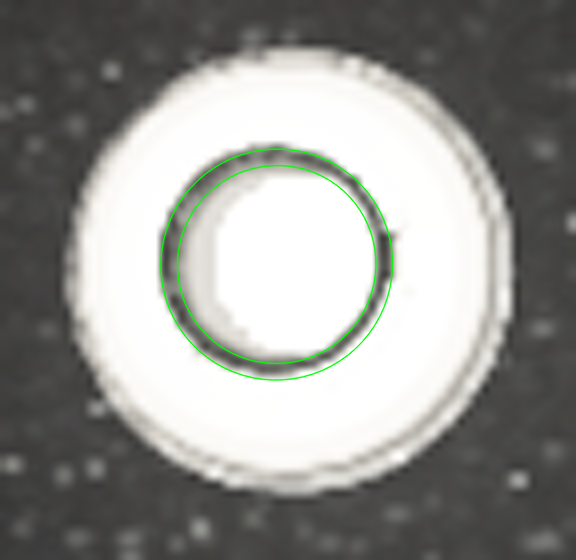

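View pics/o4.png

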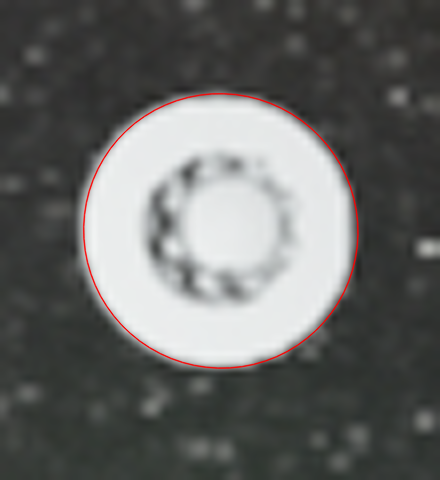

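```bash
python3 - <<'E'
from workcell import sensors
from h import *
print(rel(sensors.state(),[.5294,.045,.160]))
E
python3 -m handwheel '30 1 0 0 0 0 0;60 2 0 0 0 0 0;80 2 0 0 0 0 0;89 2 0 0 0 0 0;89 2 0 0 0 0 0;89 2 10 0 0 0 0;89 2 20 0 0 0 0;89 2 30 0 0 0 0;89 2 38 0 0 0 0;89 2 38 0 0 0 0'
python3 - <<'E'
from workcell import sensors
from h import *
s=sensors.state();print(s["tool_pos"],s["wrist_force"],s["wrist_torque"],s["joint_pos"].round(2));print(rel(s,[.5294,.045,.150]))
E
```

```text
(array([90.1,  1.3, 39.1]), 'tool y dir deg -0.5')
clock: 8.95
tool_pos: [0.5292, 0.044, 0.1586]
orientation: [-2.23, -2.21, 0.004]
wrist_force: [-0.2, 0.3, -3.2]
width: 0.499
[0.52921509 0.0440131  0.15859089] [-0.20303314  0.30849889 -3.22232778] [ 0.02366874  0.01092475 -0.02768732] [ 0.03 -0.17  1.84 -0.    1.47  0.04]
(array([1. , 0.2, 8.6]), 'tool y dir deg -0.5')
```

```bash
for i in 1; do python3 -m handwheel '0.7 0.2 4 0 0 0 0;0.7 0.2 6 0 0 0 0;0.7 0.2 7.5 0 0 0 0;0.7 0.2 7.5 0 0 0 0'; done
python3 -m handwheel '0 0 1 0 0 0 0;0 0 2 0 0 0 0;0 0 2 0 0 0 0'
python3 -m handwheel '0 0 1 0 0 0 0;0 0 2 0 0 0 0;0 0 2 0 0 0 0'
```

```text
clock: 9.28
tool_pos: [0.5303, 0.0454, 0.1538]
orientation: [2.23, 2.213, 0.0]
wrist_force: [-0.6, 0.6, -1.9]
width: 0.504
clock: 9.53
tool_pos: [0.5302, 0.0454, 0.1518]
orientation: [-2.23, -2.213, -0.0]
wrist_force: [-0.9, 0.6, -2.0]
width: 0.502
clock: 9.78
tool_pos: [0.5302, 0.0454, 0.1496]
orientation: [-2.23, -2.213, 0.0]
wrist_force: [-0.4, -0.6, -2.7]
width: 0.499
```

```bash
python3 -m handwheel '0 0 1 0 0 0 0;0 0 1.5 0 0 0 0;0 0 1.5 0 0 0 0'
python3 -m handwheel '0 0 0.7 0 0 0 0;0 0 1.5 0 0 0 0;0 0 1.5 0 0 0 0'
```

```text
clock: 10.03
tool_pos: [0.5303, 0.0454, 0.1482]
orientation: [-2.23, -2.213, 0.0]
wrist_force: [0.8, 0.1, -2.7]
width: 0.502
clock: 10.28
tool_pos: [0.5303, 0.0454, 0.1466]
orientation: [-2.23, -2.213, 0.0]
wrist_force: [0.0, -0.0, -1.8]
width: 0.501
```

```bash
python3 -m handwheel '0 0 0.5 0 0 0 0;0 0 1 0 0 0 0;0 0 1 0 0 0 0'
python3 -m handwheel '0 0 0.5 0 0 0 0;0 0 1 0 0 0 0;0 0 1 0 0 0 0'
```

```text
clock: 10.53
tool_pos: [0.5304, 0.0454, 0.1463]
orientation: [2.23, 2.213, 0.0]
wrist_force: [-3.8, 0.8, 3.8]
width: 0.5
clock: 10.78
tool_pos: [0.5304, 0.0454, 0.1461]
orientation: [2.23, 2.212, 0.001]
wrist_force: [-5.7, -0.2, 11.3]
width: 0.499
```

The lugs touched down at TCP z≈0.1462, which matches the ramp tops. Now turn backwards (tool −z) with a light press, watching force and height.

```bash
python3 -m handwheel '0 -0.5 0 0 0 -2 0;0 -0.5 0 0 0 -5 0;0 -0.5 0 0 0 -8 0;0 -0.5 0 0 0 -8 0'
python3 - <<'E'
from workcell import sensors
s=sensors.state();print(s["wrist_torque"].round(2),s["joint_pos"][5].round(3))
E
python3 -m handwheel '0 0 0 0 0 -3 0;0 0 0 0 0 -6 0;0 0 0 0 0 -10 0;0 0 0 0 0 -10 0'
python3 - <<'E'
from workcell import sensors
s=sensors.state();print(s["wrist_torque"].round(2),s["joint_pos"][5].round(3))
E
```

```text
clock: 11.12
tool_pos: [0.5304, 0.0454, 0.1461]
orientation: [2.065, 2.365, 0.003]
wrist_force: [-0.6, -0.5, 9.1]
width: 0.496
[-0.19  0.25  0.28] -0.098
clock: 11.45
tool_pos: [0.5305, 0.0454, 0.1463]
orientation: [1.849, 2.537, 0.002]
wrist_force: [-1.0, 0.2, 11.1]
width: 0.499
[-0.18  0.14  0.32] -0.274
```

```bash
python3 -m handwheel '0 0 0 0 0 -3 0;0 0 0 0 0 -6 0;0 0 0 0 0 -9 0;0 0 0 0 0 -12 0;0 0 0 0 0 -12 0'|sed -n '2,4p'
python3 -m handwheel '0 0 0 0 0 -3 0;0 0 0 0 0 -6 0;0 0 0 0 0 -9 0;0 0 0 0 0 -12 0;0 0 0 0 0 -12 0'|sed -n '2,4p'
python3 - <<'E'
from workcell import sensors
s=sensors.state();print(s["wrist_torque"].round(2),s["joint_pos"][5].round(3))
E
```

```text
tool_pos: [0.5305, 0.0454, 0.1463]
orientation: [1.575, 2.715, 0.002]
wrist_force: [-0.9, -1.0, 9.8]
tool_pos: [0.5305, 0.0454, 0.1462]
orientation: [1.283, 2.865, 0.002]
wrist_force: [-0.4, 0.2, 9.8]
[-0.06  0.09  0.24] -0.691
```

```bash
python3 -m handwheel '0 0 0 0 0 -3 0;0 0 0 0 0 -6 0;0 0 0 0 0 -9 0;0 0 0 0 0 -12 0;0 0 0 0 0 -12 0'|sed -n '2,4p'
python3 -m handwheel '0 0 0 0 0 -3 0;0 0 0 0 0 -6 0;0 0 0 0 0 -9 0;0 0 0 0 0 -9 0'|sed -n '2,4p'
python3 - <<'E'
from workcell import sensors
s=sensors.state();print(s["wrist_torque"].round(2),s["joint_pos"][5].round(3))
E
```

```text
tool_pos: [0.5305, 0.0454, 0.1462]
orientation: [0.976, 2.984, 0.001]
wrist_force: [-1.1, -0.6, 10.6]
tool_pos: [0.5305, 0.0455, 0.1461]
orientation: [0.739, 3.051, 0.001]
wrist_force: [0.5, 0.1, 9.8]
[0.12 0.   0.29] -1.058
```

```bash
python3 -m handwheel '0 0 0 0 0 -3 0;0 0 0 0 0 -6 0;0 0 0 0 0 -6 0'|sed -n '2,4p'
python3 -m handwheel '0 0 0 0 0 -3 0;0 0 0 0 0 -6 0;0 0 0 0 0 -6 0'|sed -n '2,4p'
python3 -m handwheel '0 0 0 0 0 -3 0;0 0 0 0 0 -6 0;0 0 0 0 0 -6 0'|sed -n '2,4p'
python3 - <<'E'
from workcell import sensors
s=sensors.state();print(s["wrist_torque"].round(2),s["joint_pos"][5].round(3))
E
```

```text
tool_pos: [0.5306, 0.0454, 0.1462]
orientation: [0.579, 3.085, 0.001]
wrist_force: [-0.8, -0.7, 10.8]
tool_pos: [0.5306, 0.0455, 0.1462]
orientation: [0.416, 3.111, 0.001]
wrist_force: [0.1, -0.0, 9.4]
tool_pos: [0.5305, 0.0455, 0.1461]
orientation: [0.253, 3.129, 0.001]
wrist_force: [-1.2, -0.1, 8.5]
[0.15 0.07 0.28] -1.372
```

```bash
python3 -m handwheel '0 0 0 0 0 -2.5 0;0 0 0 0 0 -5 0;0 0 0 0 0 -5 0'|sed -n '2,4p'
python3 -m handwheel '0 0 0 0 0 -2.5 0;0 0 0 0 0 -5 0;0 0 0 0 0 -5 0'|sed -n '2,4p'
python3 - <<'E'
from workcell import sensors
s=sensors.state();print(s["wrist_torque"].round(2),s["joint_pos"][5].round(3))
E
```

```text
tool_pos: [0.5298, 0.0454, 0.1448]
orientation: [0.118, 3.139, 0.0]
wrist_force: [0.0, 0.6, -1.9]
tool_pos: [0.5297, 0.0454, 0.1445]
orientation: [0.016, -3.141, -0.0]
wrist_force: [1.0, -0.1, -2.6]
[ 0.17 -0.11  0.05] -1.544
```

Dropped off the ramps (force gone, z falling). Now lower straight onto the seal.

```bash
python3 -m handwheel '0 0 1 0 0 0 0;0 0 2 0 0 0 0;0 0 3 0 0 0 0;0 0 3 0 0 0 0'|sed -n '2,4p'
python3 -m handwheel '0 0 1 0 0 0 0;0 0 2 0 0 0 0;0 0 3 0 0 0 0;0 0 3 0 0 0 0'|sed -n '2,4p'
```

```text
tool_pos: [0.5297, 0.0454, 0.1415]
orientation: [0.014, -3.141, -0.0]
wrist_force: [-0.3, -0.1, -2.4]
tool_pos: [0.5297, 0.0454, 0.1385]
orientation: [0.015, -3.141, 0.0]
wrist_force: [0.9, -0.6, -2.6]
```

```bash
python3 -m handwheel '0 0 0.5 0 0 0 0;0 0 1 0 0 0 0;0 0 1 0 0 0 0'|sed -n '2,4p'
python3 -m handwheel '0 0 0.5 0 0 0 0;0 0 1 0 0 0 0;0 0 1 0 0 0 0'|sed -n '2,4p'
python3 - <<'E'
from workcell import sensors
s=sensors.state();print(s["wrist_torque"].round(2),s["joint_pos"].round(3))
E
```

```text
tool_pos: [0.5298, 0.0454, 0.1377]
orientation: [0.015, -3.142, 0.0]
wrist_force: [0.6, 0.4, -2.4]
tool_pos: [0.5298, 0.0454, 0.1371]
orientation: [-0.015, 3.141, -0.0]
wrist_force: [-1.6, 0.3, 1.3]
[0.04 0.22 0.04] [ 0.037 -0.158  1.865 -0.     1.434 -1.543]
```

```bash
python3 -m handwheel '0 0 0.5 0 0 0 0;0 0 0.5 0 0 0 0;0 0 0.5 0 0 0 0;0 0 0.5 0 0 0 0'|sed -n '2,4p'
python3 -m handwheel '0 0 0 0 0 4 0;0 0 0 0 0 9 0;0 0 0 0 0 14 0;0 0 0 0 0 18 0;0 0 0 0 0 18 0'|sed -n '2,4p'
python3 - <<'E'
from workcell import sensors
s=sensors.state();print(s["wrist_torque"].round(2),s["joint_pos"].round(3))
E
```

```text
tool_pos: [0.5299, 0.0454, 0.1366]
orientation: [-0.015, 3.141, -0.0]
wrist_force: [-2.2, 0.4, 5.8]
tool_pos: [0.5301, 0.0454, 0.1367]
orientation: [0.482, 3.103, 0.0]
wrist_force: [0.4, -0.3, 5.6]
[ 0.03 -0.05 -0.09] [ 0.037 -0.158  1.865 -0.     1.433 -1.225]
```

```bash
python3 -m handwheel '0 0 0 0 0 4 0;0 0 0 0 0 9 0;0 0 0 0 0 14 0;0 0 0 0 0 18 0;0 0 0 0 0 18 0'|sed -n '2,4p'
python3 -m handwheel '0 0 0 0 0 4 0;0 0 0 0 0 8 0;0 0 0 0 0 12 0;0 0 0 0 0 12 0'|sed -n '2,4p'
python3 - <<'E'
from workcell import sensors
s=sensors.state();print(s["wrist_torque"].round(2),s["joint_pos"].round(3))
E
```

```text
tool_pos: [0.53, 0.0454, 0.1366]
orientation: [0.959, 2.991, 0.0]
wrist_force: [0.4, 0.5, 4.4]
tool_pos: [0.53, 0.0454, 0.1366]
orientation: [1.266, 2.874, 0.0]
wrist_force: [0.1, 0.2, 4.6]
[ 0.07  0.03 -0.13] [ 0.037 -0.158  1.866 -0.     1.433 -0.703]
```

```bash
python3 -m handwheel '0 0 0 0 0 3 0;0 0 0 0 0 6 0;0 0 0 0 0 8 0;0 0 0 0 0 8 0'|sed -n '2,4p'
python3 - <<'E'
from workcell import sensors
s=sensors.state();print(s["wrist_torque"].round(2),s["joint_pos"].round(3))
E
python3 -m handwheel '0 0 0.2 0 0 3 0;0 0 0.2 0 0 6 0;0 0 0.2 0 0 8 0;0 0 0.2 0 0 8 0'|sed -n '2,4p'
python3 - <<'E'
from workcell import sensors
s=sensors.state();print(s["wrist_torque"].round(2),s["joint_pos"].round(3))
E
```

```text
tool_pos: [0.53, 0.0454, 0.1366]
orientation: [1.46, 2.781, 0.0]
wrist_force: [0.6, 0.1, 4.8]
[ 0.04 -0.02 -0.02] [ 0.037 -0.158  1.866 -0.     1.433 -0.566]
tool_pos: [0.53, 0.0454, 0.1365]
orientation: [1.651, 2.672, 0.001]
wrist_force: [-0.6, 0.8, 5.0]
[-0.03 -0.01 -0.01] [ 0.037 -0.158  1.866 -0.     1.433 -0.426]
```

```bash
python3 -m handwheel '0 0 0.2 0 0 3 0;0 0 0.3 0 0 6 0;0 0 0.3 0 0 8 0;0 0 0.3 0 0 8 0'|sed -n '2,4p'
python3 - <<'E'
from workcell import sensors
s=sensors.state();print(s["wrist_torque"].round(2),s["joint_pos"].round(3))
E
python3 -m handwheel '0 0 0.2 0 0 3 0;0 0 0.3 0 0 6 0;0 0 0.3 0 0 8 0;0 0 0.3 0 0 8 0'|sed -n '2,4p'
python3 - <<'E'
from workcell import sensors
s=sensors.state();print(s["wrist_torque"].round(2),s["joint_pos"].round(3))
E
```

```text
tool_pos: [0.5301, 0.0454, 0.1364]
orientation: [1.833, 2.55, 0.001]
wrist_force: [0.3, -0.4, 6.5]
[0.02 0.01 0.03] [ 0.037 -0.158  1.866 -0.     1.432 -0.287]
tool_pos: [0.5302, 0.0454, 0.1362]
orientation: [2.006, 2.416, 0.001]
wrist_force: [-0.1, -0.4, 8.1]
[-0.01  0.01  0.02] [ 0.037 -0.158  1.866 -0.     1.432 -0.147]
```

Run:
```python
from workcell import sensors,optics
import cv2
f=optics.grab_frame("wrist");cv2.imwrite("pics/w4.png",cv2.cvtColor(f["pixels"],cv2.COLOR_RGB2BGR))
```

```text
(no output)
```

View pics/w4.png

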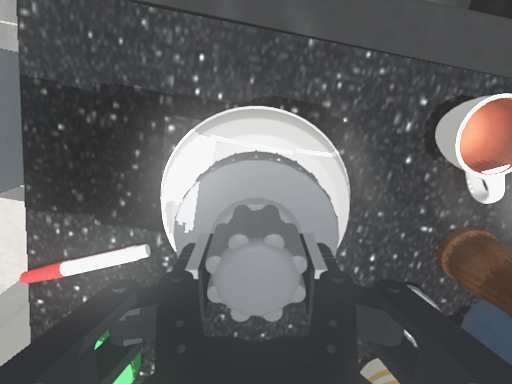

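The wrist picture shows the knob at (256,278) still square in the jaws and the lid level on the pot. Carry on clockwise.

```bash
python3 -m handwheel '0 0 0.2 0 0 3 0;0 0 0.2 0 0 5 0;0 0 0.2 0 0 5 0'|sed -n '2,4p'
python3 - <<'E'
from workcell import sensors
s=sensors.state();print(s["wrist_torque"].round(2),s["joint_pos"].round(3))
E
python3 -m handwheel '0 0 0.2 0 0 3 0;0 0 0.2 0 0 5 0;0 0 0.2 0 0 5 0'|sed -n '2,4p'
python3 - <<'E'
from workcell import sensors
s=sensors.state();print(s["wrist_torque"].round(2),s["joint_pos"].round(3))
E
```

```text
tool_pos: [0.5302, 0.0454, 0.1361]
orientation: [2.11, 2.326, 0.002]
wrist_force: [-0.5, 0.1, 8.8]
[-0.05  0.06  0.05] [ 0.037 -0.158  1.866 -0.     1.431 -0.06 ]
tool_pos: [0.5303, 0.0453, 0.136]
orientation: [2.209, 2.232, 0.002]
wrist_force: [0.2, 0.3, 8.9]
[-0.    0.08  0.08] [ 0.037 -0.157  1.866 -0.     1.431  0.027]
```

```bash
python3 -m handwheel '0 0 0.1 0 0 3 0;0 0 0.1 0 0 5 0;0 0 0.1 0 0 5 0'|sed -n '2,4p'
python3 - <<'E'
from workcell import sensors
s=sensors.state();print(s["wrist_torque"].round(2),s["joint_pos"].round(3))
E
python3 -m handwheel '0 0 0 0 0 2 0;0 0 0 0 0 4 0;0 0 0 0 0 4 0'|sed -n '2,4p'
python3 - <<'E'
from workcell import sensors
s=sensors.state();print(s["wrist_torque"].round(2),s["joint_pos"].round(3))
E
```

```text
tool_pos: [0.53, 0.0453, 0.1359]
orientation: [2.304, 2.135, 0.001]
wrist_force: [-3.6, -1.3, 10.2]
[-0.2   0.58  1.09] [ 0.038 -0.158  1.866 -0.     1.432  0.114]
tool_pos: [0.5299, 0.0458, 0.1358]
orientation: [-2.378, -2.053, -0.002]
wrist_force: [-5.3, 2.6, 11.4]
[0.66 0.82 0.38] [ 3.800e-02 -1.580e-01  1.866e+00  1.000e-03  1.432e+00  1.840e-01]
```

Run:
```python
from workcell import sensors,optics
import cv2
s=sensors.state();print(s["width"],s["wrist_torque"],s["wrist_force"])
f=optics.grab_frame("wrist");cv2.imwrite("pics/w5.png",cv2.cvtColor(cv2.resize(f["pixels"][150:340,140:380],None,fx=3,fy=3,interpolation=cv2.INTER_CUBIC),cv2.COLOR_RGB2BGR))
```

```text
0.5018463712499748 [0.66390771 0.81573947 0.37555159] [-5.34557107  2.6072957  11.44880989]
```

View pics/w5.png

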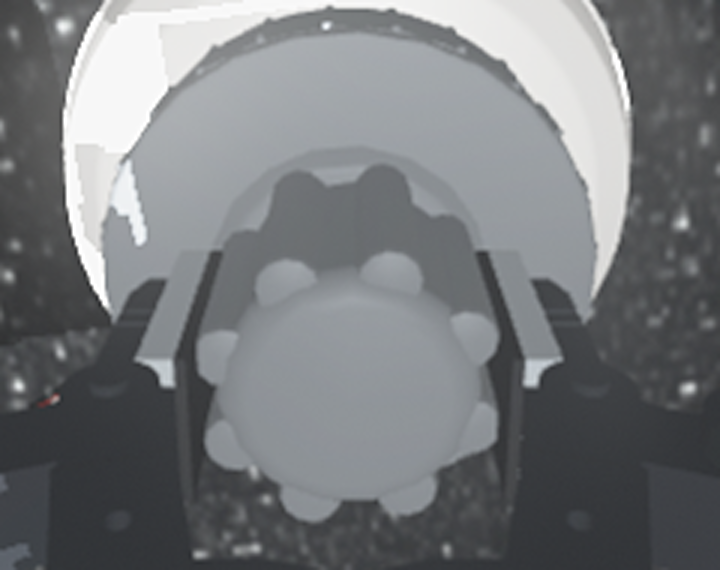

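It came up against the stop: torque rose to 1.1 N m, then the pads slipped about 6° on the lobes. I'll open, square the jaws to the lobes again, and re-check the stop gently.

```bash
python3 -m handwheel '0 0 -1 0 0 0 0;0 0 -2 0 0 0 0.6;0 0 -2 0 0 0 0.7;0 0 -2 0 0 -3 0.7;0 0 -2 0 0 -6 0.7;0 0 -2 0 0 -6 0.7'
python3 - <<'E'
from workcell import sensors,optics
import cv2
s=sensors.state();print(s["width"],s["wrist_torque"],s["wrist_force"],s["joint_pos"])
f=optics.grab_frame("wrist");cv2.imwrite("pics/w6.png",cv2.cvtColor(cv2.resize(f["pixels"][150:340,140:380],None,fx=3,fy=3,interpolation=cv2.INTER_CUBIC),cv2.COLOR_RGB2BGR))
E
```

```text
clock: 19.88
tool_pos: [0.5297, 0.0452, 0.1367]
orientation: [-2.265, -2.177, 0.001]
wrist_force: [-0.0, -0.2, 0.8]
width: 0.703
0.7025541564506419 [-0.00880968 -0.02477921 -0.00480834] [-0.02770885 -0.23690356  0.80894578] [ 3.72900851e-02 -1.57943159e-01  1.86537313e+00 -2.26585856e-04
  1.43453109e+00  7.67476139e-02]
```

View pics/w6.png

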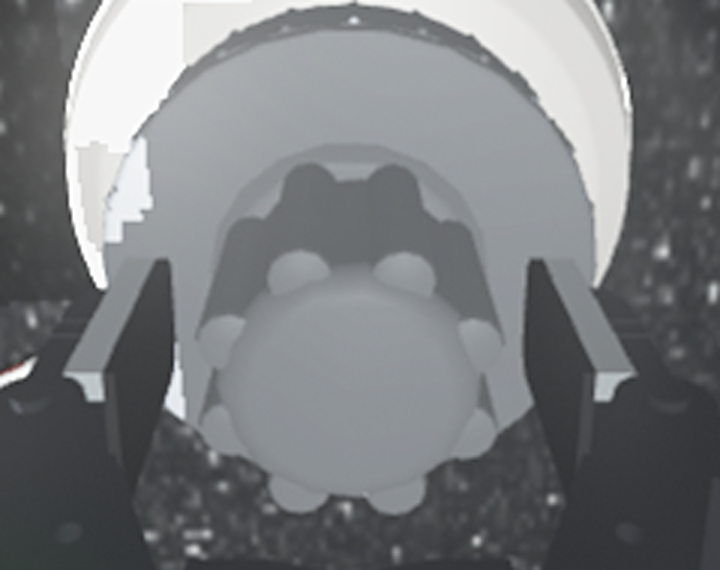

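```bash
python3 -m handwheel '0 0 0 0 0 0 0;0 0 0 0 0 0 0;0 0 0 0 0 0 0;0 0 0 0 0 0 0;0 0 0 0 0 0 0;0 0 0 0 0 0 0' 80
python3 -m handwheel '0 0 0.5 0 0 1 0;0 0 0.5 0 0 2 0;0 0 0.5 0 0 2 0'
python3 - <<'E'
from workcell import sensors
s=sensors.state();print(s["wrist_torque"].round(2),s["wrist_force"].round(1),s["joint_pos"][5].round(3))
E
python3 -m handwheel '0 0 0 0 0 1 0;0 0 0 0 0 2 0;0 0 0 0 0 2 0'
python3 - <<'E'
from workcell import sensors
s=sensors.state();print(s["wrist_torque"].round(2),s["wrist_force"].round(1),s["joint_pos"][5].round(3))
E
```

```text
clock: 20.43
tool_pos: [0.5298, 0.0453, 0.1372]
orientation: [2.269, 2.173, -0.0]
wrist_force: [-2.1, 0.0, 3.6]
width: 0.495
clock: 20.68
tool_pos: [0.5297, 0.0454, 0.1371]
orientation: [2.305, 2.134, -0.0]
wrist_force: [-5.2, -1.5, 9.2]
width: 0.498
[-0.18  1.04  2.05] [-5.2 -1.5  9.2] 0.115
clock: 20.93
tool_pos: [0.5297, 0.0449, 0.137]
orientation: [2.342, 2.093, -0.001]
wrist_force: [-4.8, -4.6, 7.8]
width: 0.497
[-0.9   0.88  2.15] [-4.8 -4.6  7.8] 0.15
```

A firm stop (2.1 N m after 2°). Now unload, open, and retreat upward.

```bash
python3 -m handwheel '0 0 -0.5 0 0 -1 0;0 0 -0.5 0 0 -2 0.5;0 0 -0.5 0 0 -3.5 0.7;0 0 -0.5 0 0 -3.5 1;0 0 -0.5 0 0 -3.5 1;0 0 -0.5 0 0 -3.5 1;0 0 -20 0 0 -3.5 1;0 0 -50 0 0 -3.5 1;0 0 -80 0 0 -3.5 1;0 0 -110 0 0 -3.5 1;0 0 -110 0 0 -3.5 1'
python3 - <<'E'
from workcell import sensors,optics
from h import *
s=sensors.state();print(s["joint_pos"].round(2))
f=optics.grab_frame("wrist");S=optics.grab_frame("side")
for k in ["lid_knob","lid_rim","pot_mouth"]:
  for n,g,in(("w",f),("s",S)):
    for d in optics.tip_of(k,g): print(k,n,d["conf"],np.round(d["xy"],1),atz(g,d["xy"],{"lid_knob":.1524,"lid_rim":.1054,"pot_mouth":.127}[k]).round(4))
def circ(im,fr,c,rad,z,col):
    t=np.linspace(0,2*np.pi,73);p=np.array([proj(fr,[c[0]+rad*np.cos(a),c[1]+rad*np.sin(a),z]) for a in t])
    cv2.polylines(im,[np.int32(np.round((p-off)*sc*16))],True,col,1,cv2.LINE_AA,4)
off=np.array([220,140]);sc=6
im2=cv2.cvtColor(cv2.resize(S["pixels"][140:240,220:320],None,fx=6,fy=6,interpolation=cv2.INTER_CUBIC),cv2.COLOR_RGB2BGR)
circ(im2,S,(.5297,.0452),.0455,.1054,(0,0,255));circ(im2,S,(.5297,.0452),.0455,.1304,(0,0,255))
cv2.imwrite("pics/e2.png",im2);cv2.imwrite("pics/e1.png",cv2.cvtColor(f["pixels"],cv2.COLOR_RGB2BGR))
cv2.imwrite("pics/e3.png",cv2.cvtColor(S["pixels"],cv2.COLOR_RGB2BGR))
E
```

```text
clock: 21.85
tool_pos: [0.5311, 0.0455, 0.2528]
orientation: [2.275, 2.159, 0.009]
wrist_force: [0.5, 0.1, 1.7]
width: 1.002
[ 0.04 -0.21  1.72  0.    1.62  0.09]
lid_knob w 0.85 [255.2 187.3] [0.5313 0.0483 0.1524]
lid_knob w 0.6 [166.8 332.3] [ 0.4364 -0.0956  0.1524]
lid_knob s 0.95 [304.  192.4] [0.4322 0.0102 0.1524]
lid_knob s 0.58 [267.6 202.3] [0.5284 0.049  0.1524]
lid_rim w 0.9 [175.7 310.8] [ 0.4319 -0.1079  0.1054]
lid_rim s 0.98 [300.1 207.1] [ 0.4375 -0.0012  0.1054]
lid_rim s 0.43 [268.8 199.3] [ 0.5095 -0.0536  0.1054]
```

View pics/e2.png

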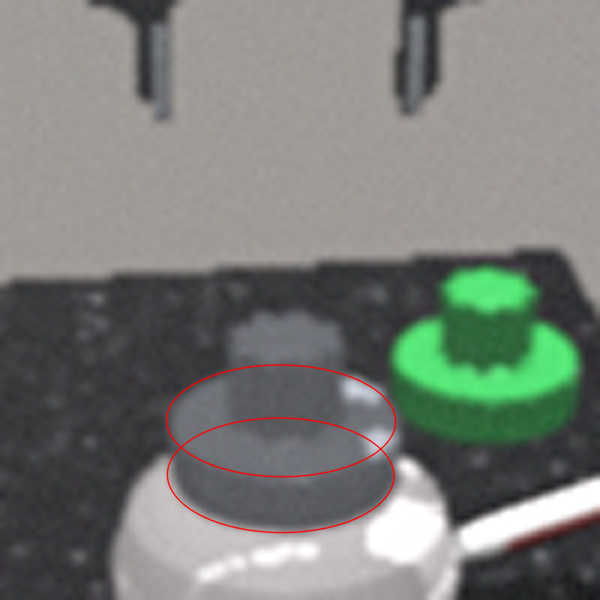

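View pics/e1.png

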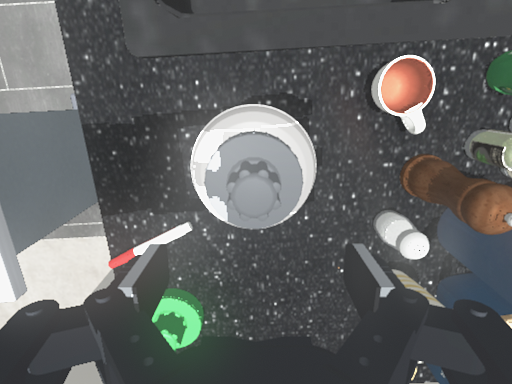

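View pics/e3.png

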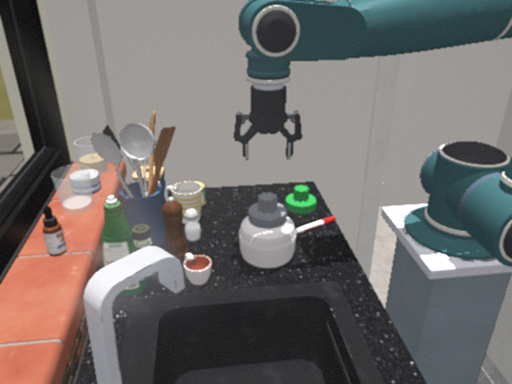

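The side picture shows the lid level on the pot at (267,210), its rim on the outline predicted for the screwed-home height (red circles in the crop). The gripper is clear and the bystanders are where they were. Handing in.

```bash
python3 -c "
from workcell import r
print(r.finish_job())"
```

```text
the job is handed in; nothing more can be done
None
```

The grey lid is screwed down on the pot against its stop, and I handed the job in at about 22 s; no verdict was reported.

**What I did:** I gripped the lid's star knob on two lobes a side and set the lid level on the neck. I turned it about 86° anticlockwise under roughly 12 N until the lugs left the ramps, then lowered it onto the seal. I then turned it clockwise about 93° to the stop.

**The stop:** At the end of that turn the torque rose to 1.1 N m and the pads slipped about 6° on the lobes. I squared the jaws, gripped again at 80 N and turned gently. The torque rose at once to 2.1 N m, so I took that as a firm stop.

**Last checks:**
- **Position:** The side picture showed the lid level and centred, with its rim on the outline calculated for the screwed-home height. The gripper was clear of everything.
- **Bystanders:** The salt shaker, espresso cup and pen looked unmoved in the last pictures. I did not measure them or the soup tin again.
- **Forces:** The wrist force readings at the end of each move never passed about 12 N.
- **Seal squeeze:** I could only work this out from the arm's height. That gave about 1.2–1.3 mm at the stop, less than the nominal 1.6 mm but above the 0.8 mm required. It was not confirmed independently, because the pads may have slid a little on the knob.
- **Disagreements:** The network's fix of the knob after release was about 3–4 mm off in y from the tool-measured axis in both the wrist and side pictures. I trusted the outline overlay and the tool axis instead.

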